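# Unhook a sagging bolt and hold a guard gate ajar

### The arm

A 6-joint arm with a two-finger parallel gripper is mounted at the origin on a cart in front of the work surface, level with it; the furniture and walls round the work are solid. World frame = base frame: x ahead of the robot, y to its left, z up, the work surface at z = 0. Lengths are in m, angles in degrees, forces in N, time in s.
With the tool pointing down it reaches from about 0.375 to 0.9 m from the base axis. Payload 3.1 kg.
Tool frame: the origin (TCP) lies at the very end of the fingers, on their centre line; the grasp point (between the pads) lies bot.grip_point_offset behind it (bot.grip_point_offset is the distance from the TCP to the grasp point, in m); z points along the fingers, y is the line along which they close (so a half turn about z gives the same grasp; the last joint's range is limited). The gripper opens to 87 mm and grips with 3 to 60 N. Pads are 19 mm wide; open, the fingers measure 117 mm over their backs; the gripper's body (75 mm by 190 mm) begins 51 mm behind the grasp point.
Start: joints at [55.319, 30.224, 82.088, -0, 67.689, -10.227], TCP at [0.259, 0.569, 0.223] pointing down, gripper open.
Joint ranges: [-176.69, 176.69], [-43.24, 126.21], [12.49, 139.97], [-82, 262], [0, 151.66], [-163.58, 163.58]. Speed limits (degrees/s): [159.86, 159.86, 180, 180, 180, 180].

### API

Orientations are given as a 3x3 rotation matrix whose columns are the frame's x, y, z axes.
In Python, from rig import bot, viewer, ticket gives the robot as it stands.
- The arm moves only by the tool servo_tool, never from a script. Its argument "targets" is a list of rows, each an object with "offset": the shift along the tool's x, y, z in m, a list of three; "dr": the turn, a rotation vector about the tool's x, y, z in degrees, a list of three. In form: [{"offset": [x, y, z], "dr": [ax, ay, az]}, ...]. A call has 1 to 20 rows; each row is the pose to reach, as a shift and turn from the pose commanded when the call began, along the tool's axes at that moment; what a row does not reach only later rows make up. A row lasts 1/12 s, in which the tool goes at most 41.7 mm and 7.16 degrees, less where a joint would pass 70% of its speed; a pose out of reach is approached as far as the arm can. A call with a gripper value outside its range is refused whole. "gripper" is the gripper command: -1 is fully open, 1 is shut, values between are in proportion, set as the call begins (left out, the last holds). The fingers move at their own pace and stop on an object; the grip force is fixed at half the most. Time passes only in rows, so rows that repeat a pose let the fingers close. It gives the time, the measured TCP pose, the force, the opening and the grip force at its end, in the units of the state.
- bot.read_state(): the state, without advancing time (a new reading comes with each control period).
- viewer.capture(name): name is "side" or "top"; returns a dict with "color" (420x560x3 uint8, red, green, blue), "camera_matrix" (3x3 intrinsics, pixels), "k1" (the pictures are not rectified: a ray, as slopes to the right and down, at radius r is drawn at 1 + k1 r^2 times it, then the intrinsics apply), "R" (3x3) and "t" (3): a world point X has camera coordinates R X + t. Camera axes: x right, y down, z forward; pixel columns grow to the right and rows downward; lengths in m; the calibration is good to about 2 mm. A picture is of the moment at which its call begins. There is no depth.
- ticket.hand_in(): hands the job in; it is judged then, once.
The state is a dict: "time_s": time; "joint_positions": joint angles; "qvel": joint speeds; "tau": joint torques, N m; "position": TCP position; "tcp_rot": TCP orientation; "force": force on the tool from outside, world axes, zero at the start; "moment": the same for the moment, N m; "opening": opening from 0.0 (shut) to 1.0 (fully open); "grasp_force": force on a finger pad.
Only numpy, scipy, OpenCV 4.12 (cv2) and the standard library are available. Lean on these libraries where they do the work, as an engineer would, in place of code of your own. Each camera call takes 0.05 s, during which the arm holds its last target. There are 200 camera calls.

### The job

The canister stands in the way of the small orange guard gate: lift it by its handle off the low stand, set it upright and wholly on the round cork coaster, and let go. Then take the red ball knob of the gate's sagging bolt, lift it so that the nose rides over the keeper's bent lip while you draw the bolt fully back, and swing the gate open toward you to about 30 degrees. Finish while holding the knob there, bolt still drawn and gate still (it shuts by itself if let go), and leave the jar, bottles, marker and tape alone.

Things in the scene. Friction and masses are not known exactly. Their poses are not given: they have to be found in the camera images.
- canister: Blue cylindrical canister with a steel band, 60 mm diameter, 90 mm tall, about 0.3 kg, closed, loose. Origin at the centre of its underside, z up. A rigid arched steel bail handle rises over its top in the plane of its own x and z axes.
- canister_handle (a point): Middle of the bail's black grip sleeve, 130 mm above the canister's underside (40 mm clear above its lid). The sleeve is a level bar 12 mm thick and 34 mm long along the canister's x axis: pinch it from above, closing along the canister's y.
- stand: Low round steel stand on three rubber feet, 84 mm diameter, 30 mm tall, fixed on the table in front of the gate; the gate passes over it but not past the canister. Origin under its centre. To the right of the guard a tall microscope's eyepieces reach out over the table: the arm starts beyond them and has to pass folded back or well above.
- coaster: Round cork coaster, 110 mm diameter, 4 mm thick, fixed on the table to the left of the guard. Origin at the centre of its underside.
- guard: Fixed guard: dark base plate 250 mm wide (y), aluminium posts, orange side panels, a gate in front; posts and gate rail end 120 mm above the table. Origin on the table in the closed gate's plane, midway between the front posts (at y = +105 and -105 mm). -x: side the gate opens to (towards the robot); +y: hinge side (left seen from the robot); -y: keeper side.
- gate_hinge (a point): Point on the gate's vertical hinge axis, at the top of the gate (120 mm above the table): guard x = 0, y = +93 mm. The closed gate runs 172 mm from here along the guard's -y; it is 12 mm thick and spans 45 to 120 mm above the table.
- gate (a joint): Opening angle of the gate, rad: 0 shut, grows as its free end swings towards the robot (clockwise seen from above), up to 1.2. A spring hinge closes it: about 0.1 N m when shut, 0.2 N m at 0.5 rad, so it falls shut if let go.
- barrel (a joint): Lift of the bolt, rad: it tips in the gate's plane about point bolt_pivot. 0 = sagging (nose 0.05 rad below level, where its weight, about 0.15 kg, takes it), 0.14 = lifted to its stop. The nose flange clears the lip from about 0.06 (knob raised some 5 mm); raising the knob 8 mm gives about 0.1, 12 mm reaches the stop.
- bolt (a joint): Draw of the bolt, m: 0 to 0.006 at the start (shot home), grows as it slides towards the gate hinge, 0.040 = fully back at its stop. Friction about 1.2 N, no spring. Not lifted, the nose flange catches on the keeper's lip at about 0.011; it is clear of the keeper from about 0.030. Until then the gate cannot open.
- bolt_handle: Red ball knob, 24 mm diameter, on an upright 9 mm stem on the bolt. Origin: ball centre, some 190 mm above the table, 48 mm above the bolt's axis, 85 mm from bolt_pivot at draw 0 (120 mm from the gate hinge). y: along the bolt to the gate hinge; z: up the stem. Keeper side: a guide 166 mm high above the table, 26 mm from the ball's centre; across the gate it is free.
- clear_jar: Bystander: small clear jar with a black foot, 48 mm diameter, 69 mm tall, loose. Origin under its centre.
- dropper_bottle: Bystander: white squeeze bottle with a needle nozzle, 40 mm diameter, 104 mm tall, loose. Origin under its centre.
- amber_bottle: Bystander: small amber bottle with a black cap, 33 mm diameter, 81 mm tall, loose. Origin under its centre.
- marker: Bystander: white marker pen with a blue cap, 124 mm long, lying loose. Origin under its middle.
- tape_roll: Bystander: blue tape roll, 92 mm diameter, 19 mm tall, lying loose. Origin under its centre.
- keeper_lip (a point): Middle of the top edge of the brass lip bent up across the inner end of the keeper, 134 mm above the table, guard y = -92 mm. The keeper, on the right post, is a steel U open on top: cheeks 33 mm apart across the bolt, from 6 to 34 mm beyond the lip (guard -y), 122 to 168 mm above the table.
- bolt_pivot (a point): Centre of the barrel that carries the bolt, on its level tipping axis across the gate: 35 mm from the gate hinge along the gate, 148 mm above the table.
- bolt_nose (a point): End of the bolt's nose, on its axis, 175 mm from bolt_pivot at draw 0. The last 10 mm is a flange 28 mm in diameter; the rod behind it is 10 mm thick.
Not all that is in view belongs to the job. Of the things shaped like the coaster, the cork one is meant. What is shaped like the canister but pink is not meant.

How it is judged (in metres and radians):
On the way, in this order (a step that is already met when the one before it is completed fails the run):
1. the canister stands upright on the coaster, let go (horizontal distance between canister and coaster below 0.03 m and height (world z) of canister below 0.012 m and angle between canister's own z axis and vertical below 0.1 rad and contact force between the fingers and canister below 0.1 N and linear speed of canister below 0.03 m/s), for 0.2 s.
2. the bolt is drawn out of the keeper (value of joint bolt above 0.032 m), for 0.1 s.
At the end, for the whole second after the job is handed in: The gate is held still, open between 0.36 and 0.72 rad (21 to 41 degrees), the fingers still pressing on the bolt's ball knob with over 1 N, the bolt drawn by more than 22 mm; the canister stands upright (within 0.1 rad) on the coaster, its centre within 30 mm of the coaster's (value of joint gate between 0.36 and 0.72 rad and velocity of joint gate between -0.08 and 0.08 rad/s and value of joint bolt above 0.022 m and contact force between the fingers and bolt_handle above 1 N and horizontal distance between canister and coaster below 0.03 m and height (world z) of canister below 0.012 m and angle between canister's own z axis and vertical below 0.1 rad); the arm keeps its last pose, push and grip.
It fails at once if the canister is tipped over or spilled (tilted over 0.6 rad) (angle between canister's own z axis and vertical above 0.6 rad).
It fails at once if a bystander is moved by more than 30 mm (distance of any of clear_jar, dropper_bottle, amber_bottle, marker, tape_roll from where it was at the start of the episode above 0.03 m).
It also fails if it takes over 54 s, if anything falls off the work surface, if the arm or the gripper's body presses on something with over 40 N, if the wrist force passes 120 N, or if a joint passes its speed limit or range.

## Working session

There is one attempt and no reset: what is moved stays moved. The work goes in short steps, Python scripts to look and compute and a tool call to move; the robot and the scene stay as the last step left them, time stands still between calls to the robot, and variables do not carry over. Pictures are saved under pics/ and viewed, at most 10 in all, crops included, and the job is handed in when it is done.

Besides the shell and the picture viewer there is one more tool, called after ">>>" by a JSON object that holds its "api" and its "payload". servo_tool: Moves the arm, as the interface text tells. Its arguments: {"type":"object","properties":{"targets":{"type":"array"},"gripper":{"type":"number"}},"required":["targets"]}

```bash
ls; mkdir -p pics; python3 - <<'E'
from rig import bot, viewer
import cv2, pickle, numpy as np
d={}
for n in("side","top"):
    c=viewer.capture(n); d[n]=c; cv2.imwrite(f"pics/{n}0.png",c["color"][:,:,::-1])
    print(n,c["camera_matrix"],c["k1"],c["R"],c["t"],-np.array(c["R"]).T@c["t"])
pickle.dump(d,open("v0.pkl","wb"))
s=bot.read_state();print(s["position"],s["tcp_rot"],bot.grip_point_offset,s["time_s"])
E
```

```text
pics
side [[438.54667057   0.         275.17295196]
 [  0.         438.54667057 209.13291753]
 [  0.           0.           1.        ]] -0.009922395896206006 [[-0.98543553 -0.16964372  0.01173986]
 [-0.08083624  0.4065892  -0.91002787]
 [ 0.14960721 -0.8977228  -0.4143808 ]] [0.52158502 0.17730805 1.12707128] [0.35970333 1.02818968 0.62226863]
top [[438.96258978   0.         281.58408893]
 [  0.         438.96258978 208.93517512]
 [  0.           0.           1.        ]] -0.06076922484243225 [[-1.53796143e-02 -9.99881297e-01 -9.27124801e-04]
 [-9.74825489e-01  1.52004837e-02 -2.22450471e-01]
 [ 2.22438158e-01 -2.51741755e-03 -9.74943551e-01]] [-0.00764222  0.56536299  1.46508543] [ 0.22512181 -0.01254687  1.55413377]
[0.25831463 0.56841045 0.22166977] [[-9.10286782e-01  4.13976731e-01 -1.11376499e-03]
 [ 4.13978070e-01  9.10285498e-01 -1.57155598e-03]
 [ 3.63256512e-04 -1.89164092e-03 -9.99998145e-01]] 0.0187 0.1
```

View pics/side0.png

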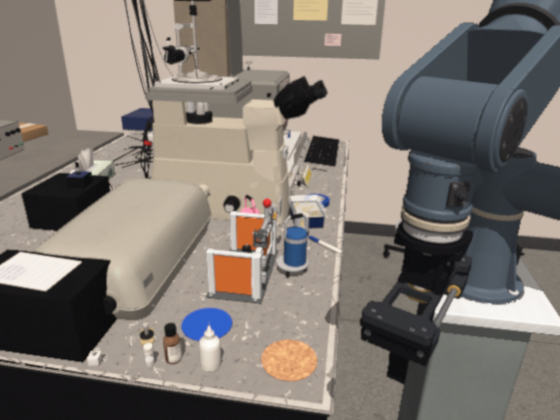

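View pics/top0.png

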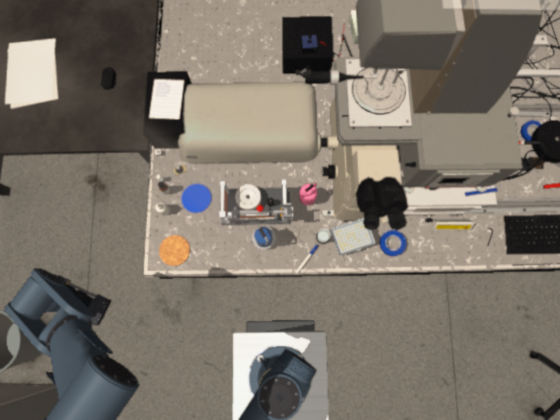

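The side view shows the blue canister (295,248) on its stand in front of the gate, the cork coaster (289,359), the red knob (267,203), and the pink decoy behind at (248,207). The top view shows the canister at (263,236), cork coaster (175,251), blue disc decoy (197,198), pink decoy (308,193) and knob near (262,207). The blue canister and the cork-textured disc fit the description; I'll confirm in one enlarged crop.

```bash
cat > h.py <<'E'
import numpy as np, cv2, pickle
def norm(c,p):
    K=np.array(c["camera_matrix"]); k=c["k1"]
    q=(np.array(p,float)-K[:2,2])/[K[0,0],K[1,1]]; s=q.copy()
    for _ in range(20): s=q/(1+k*(s@s))
    return s
def ray(c,p):
    R=np.array(c["R"]); t=np.array(c["t"]); d=R.T@np.append(norm(c,p),1)
    return -R.T@t, d/np.linalg.norm(d)
def onz(c,p,z):
    o,d=ray(c,p); return o+d*(z-o[2])/d[2]
def tri(c1,p1,c2,p2):
    A=[];b=[]
    for c,p in((c1,p1),(c2,p2)):
        o,d=ray(c,p); M=np.eye(3)-np.outer(d,d); A.append(M); b.append(M@o)
    X=np.linalg.solve(sum(A),sum(b)); r=[np.linalg.norm(m@X-v) for m,v in zip(A,b)]
    return X,max(r)
def proj(c,X):
    K=np.array(c["camera_matrix"]); v=np.array(c["R"])@X+c["t"]; s=v[:2]/v[2]
    return K[:2,:2]@(s*(1+c["k1"]*(s@s)))+K[:2,2]
def blobs(c,lo,hi,box=None,amin=8):
    h=cv2.cvtColor(c["color"],cv2.COLOR_RGB2HSV); m=cv2.inRange(h,lo,hi)
    if box: z=np.zeros_like(m); x0,y0,x1,y1=box; z[y0:y1,x0:x1]=m[y0:y1,x0:x1]; m=z
    n,l,s,ce=cv2.connectedComponentsWithStats(m)
    return [(ce[i].round(1).tolist(),s[i].tolist()) for i in range(1,n) if s[i][4]>=amin]
E
python3 - <<'E'
from h import *
d=pickle.load(open("v0.pkl","rb")); T,S=d["top"],d["side"]
print("cork",blobs(T,(5,100,100),(20,255,255),(150,225,205,275),50))
for n,b in (("top",(200,160,340,270)),("side",(190,180,350,290))):
    print(n,"red",blobs(d[n],(0,170,90),(4,255,255),b,4),blobs(d[n],(175,170,90),(180,255,255),b,4))
    print(n,"blue",blobs(d[n],(100,130,40),(120,255,255),b,30))
a=cv2.resize(T["color"][175:270,150:330],None,fx=4.4,fy=4.4,interpolation=cv2.INTER_CUBIC)[:300*2]
cv2.imwrite("pics/c1.png",a[:,:,::-1])
a=cv2.resize(S["color"][190:300,195:345],None,fx=5.3,fy=5.3,interpolation=cv2.INTER_CUBIC)
cv2.imwrite("pics/c2.png",a[:,:,::-1])
E
```

```text
cork [([174.0, 250.0], [159, 235, 31, 31, 750])]
top red [([259.6, 207.6], [257, 205, 6, 6, 30])] []
top blue [([204.0, 197.4], [200, 185, 11, 26, 211]), ([259.2, 237.4], [256, 232, 9, 11, 51])]
side red [([266.7, 202.5], [264, 199, 7, 8, 39])] []
side blue [([325.6, 201.1], [323, 197, 6, 9, 36]), ([315.9, 222.1], [310, 218, 13, 9, 106]), ([296.2, 232.9], [287, 227, 20, 12, 192]), ([294.5, 254.1], [285, 243, 20, 23, 403])]
```

View pics/c1.png

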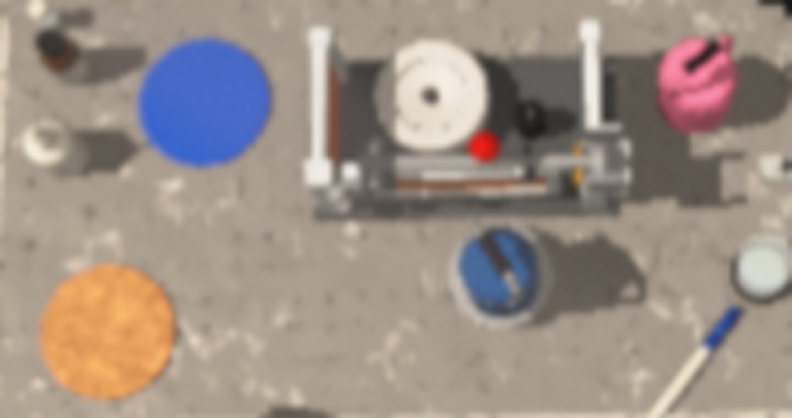

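View pics/c2.png

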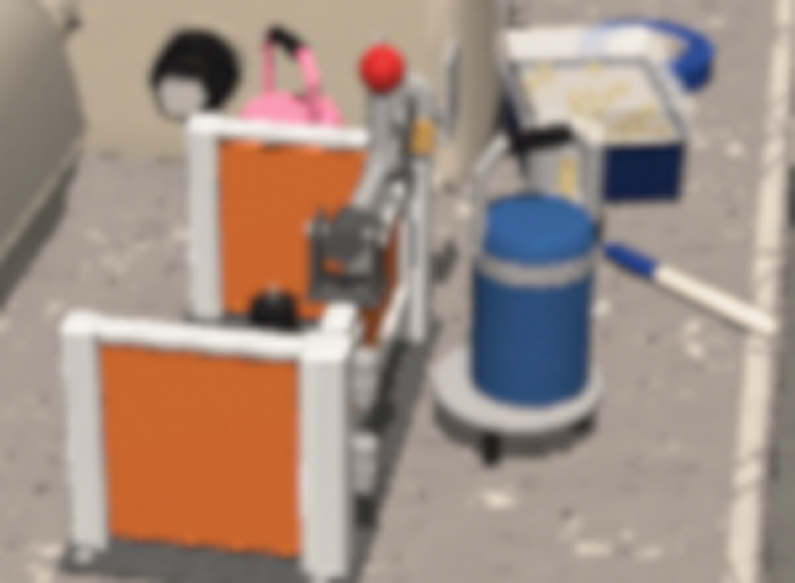

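The crops confirm it: blue canister with its black sleeve running obliquely (crop 1, about (484,240) to (512,277)), textured cork coaster at (108,330), red knob at (484,146), gate on the robot side, with hinge at left.

```bash
python3 - <<'E'
from h import *
np.set_printoptions(precision=4,suppress=True)
d=pickle.load(open("v0.pkl","rb")); T,S=d["top"],d["side"]
print("cork",onz(T,(174,250),.004))
so,_=tri(T,(259.6,207.6),S,(266.7,202.5)); print("knob",tri(T,(259.6,207.6),S,(266.7,202.5)))
s=blobs(S,(5,100,100),(20,255,255),(255,335,325,385),50);print(s, onz(S,s[0][0],.004))
t=lambda x,y:(150+(x+.5)/4.4-.5,175+(y+.5)/4.4-.5)
u=lambda x,y:(195+(x+.5)/5.3-.5,190+(y+.5)/5.3-.5)
# sleeve via dark mask
for c,b in((T,(255,225,272,245)),(S,(285,208,310,222))):
    g=cv2.cvtColor(c["color"],cv2.COLOR_RGB2HSV); x0,y0,x1,y1=b
    print(g[y0:y1,x0:x1,2])
print("sleeve top ends",onz(T,t(484,240),.16),onz(T,t(512,277),.16),"side",onz(S,u(507,140),.16),onz(S,u(572,130),.16))
print("mid",tri(T,t(498,258),S,u(540,136)))
print("lid c",onz(T,t(499,270),.12))
print("posts",onz(T,t(318,38),.12),onz(T,t(317,172),.12),onz(T,t(590,30),.12),onz(T,t(601,165),.12))
E
```

```text
cork [0.4348 0.3689 0.004 ]
knob (array([0.5428, 0.0541, 0.1886]), np.float64(0.0006412927415833873))
[([288.7, 359.9], [261, 340, 56, 41, 1787])] [0.4374 0.3795 0.004 ]
[[152 154 148 142 149 156 154 152 153 152 150 158 160 158 153 151 151]
 [163 160 155 150 143 140 130 125 125 125 127 146 158 157 150 139 138]
 [163 161 156 156 133 107  92  96 102 104 104 114 130 145 150 138 124]
 [161 158 141 134 109  81  75 100 120 123 111 104 104 115 139 149 134]
 [154 144 139 117  83  70  68  98 130 141 134 124 103  96 107 129 131]
 [147 143 145 128  90  70  66  80 117 142 147 139 111  93  90  97 111]
 [146 147 152 142 109  77  69  66  96 134 149 143 113  95  90  89  95]
 [147 151 154 150 130 102  73  68  78 117 140 143 117  98  92  90  93]
 [151 153 155 154 146 127  89  69  67  89 120 139 131 110  96  92  91]
 [154 155 155 154 153 141 108  78  68  69  96 134 142 128 105  94  92]
 [154 155 157 155 153 149 131  97  71  69  82 121 144 141 116  98  92]
 [155 156 156 154 154 153 145 118  85  83 100 120 143 147 130 105  93]
 [153 154 156 155 155 153 151 135 111 113 141 134 143 149 138 111  94]
 [156 1
[... 1580 characters left out ...]
56  81  97 107 117 127 138 154 165
  161 145 137 148 149 119  88]
 [154 171 178 165 146 127 108  83  62  83 114 133 144 151 157 165 175 178
  173 154 138 143 139 110  84]
 [169 179 171 157 156 156 147 119  82  96 127 143 154 161 164 172 183 185
  178 159 143 147 139 110  83]
 [178 175 161 158 165 168 162 137  96 101 129 145 155 161 165 176 188 189
  180 157 143 148 139 109  82]]
sleeve top ends [0.4774 0.0557 0.16  ] [0.4497 0.0354 0.16  ] side [0.4832 0.0597 0.16  ] [0.4548 0.043  0.16  ]
mid (array([0.467 , 0.0458, 0.1565]), np.float64(0.0024842049546043893))
lid c [0.4616 0.0465 0.12  ]
posts [0.6451 0.1854 0.12  ] [0.5391 0.1845 0.12  ] [ 0.6481 -0.0249  0.12  ] [ 0.5412 -0.0315  0.12  ]
```

```bash
cat > mv.py <<'E'
import sys,numpy as np
from scipy.spatial.transform import Rotation as Ro
from rig import bot
def rel(P,yaw=None,s=None):
    """tool-frame offset and turn to reach TCP P, pointing down, tool y at yaw deg"""
    s=s or bot.read_state(); R=np.array(s["tcp_rot"]); off=R.T@(np.array(P)-s["position"])
    if yaw is None: return off.round(4),None
    c,q=np.cos(np.radians(yaw)),np.sin(np.radians(yaw)); y=np.array([c,q,0]); z=np.array([0,0,-1.]); G=np.c_[np.cross(y,z),y,z]
    return off.round(4),Ro.from_matrix(R.T@G).as_rotvec(degrees=True).round(2)
if __name__=="__main__":
    a=[float(v) for v in sys.argv[1:]]; print(*rel(a[:3],a[3] if len(a)>3 else None)); s=bot.read_state()
    print(s["time_s"],s["position"],s["force"],s["opening"],s["grasp_force"],np.round(s["joint_positions"],1))
E
python3 mv.py .465 .047 .24 -56
```

```text
[-0.404  -0.3891 -0.0177] [-9.0000e-02  1.0000e-01  1.2154e+02]
0.1 [0.25831463 0.56841045 0.22166977] [-1.05529332 -0.22069307 -0.4391816 ] 1.0030791188785202 0.0 [ 55.3  30.3  82.1   0.   67.7 -10.2]
```

>>> {"api": "servo_tool", "payload": {"targets": [{"offset":[-0.02,-0.02,-0.01],"dr":[0,0,6]},{"offset":[-0.05,-0.048,-0.018],"dr":[0,0,13]},{"offset":[-0.08,-0.077,-0.018],"dr":[0,0,20]},{"offset":[-0.11,-0.106,-0.018],"dr":[0,0,27]},{"offset":[-0.14,-0.135,-0.018],"dr":[0,0,34]},{"offset":[-0.17,-0.164,-0.018],"dr":[0,0,41]},{"offset":[-0.2,-0.193,-0.018],"dr":[0,0,48]},{"offset":[-0.23,-0.221,-0.018],"dr":[0,0,55]},{"offset":[-0.26,-0.25,-0.018],"dr":[0,0,62]},{"offset":[-0.29,-0.279,-0.018],"dr":[0,0,69]},{"offset":[-0.32,-0.308,-0.018],"dr":[0,0,76]},{"offset":[-0.35,-0.337,-0.018],"dr":[0,0,83]},{"offset":[-0.375,-0.361,-0.018],"dr":[0,0,90]},{"offset":[-0.395,-0.38,-0.018],"dr":[0,0,97]},{"offset":[-0.404,-0.389,-0.018],"dr":[0,0,104]},{"offset":[-0.404,-0.389,-0.018],"dr":[0,0,111]},{"offset":[-0.404,-0.389,-0.018],"dr":[0,0,118]},{"offset":[-0.404,-0.389,-0.018],"dr":[0,0,121.5]},{"offset":[-0.404,-0.389,-0.018],"dr":[0,0,121.5]},{"offset":[-0.404,-0.389,-0.018],"dr":[0,0,121.5]}], "gripper": -1}}

```text
time_s: 1.77
position: [0.4651, 0.0476, 0.2403]
tcp_rot: [[0.828, 0.561, -0.001], [0.561, -0.828, 0.0], [-0.001, -0.001, -1.0]]
force: [0.5, -0.0, 0.3]
opening: 1.002
grasp_force: 0.0
```

```bash
python3 - <<'E'
from rig import viewer
from h import *
ims=[]
for n,b in(("side",(210,120,370,300)),("top",(190,165,350,345))):
    c=viewer.capture(n)
    x0,y0,x1,y1=b; ims.append(cv2.resize(c["color"][y0:y1,x0:x1],None,fx=2.5,fy=2.5,interpolation=cv2.INTER_CUBIC))
cv2.imwrite("pics/a1.png",np.hstack(ims)[:,:,::-1])
E
python3 mv.py .465 .047 .141 -56
```

```text
[-0.0005  0.0005  0.0994] [-0.01  0.02  0.14]
1.8667 [0.46522682 0.04769559 0.24043636] [-0.14051019 -0.0044423   0.20485283] 0.9960792792608912 0.0 [ -7.9  16.7 102.7  -0.   60.7  48. ]
```

View pics/a1.png

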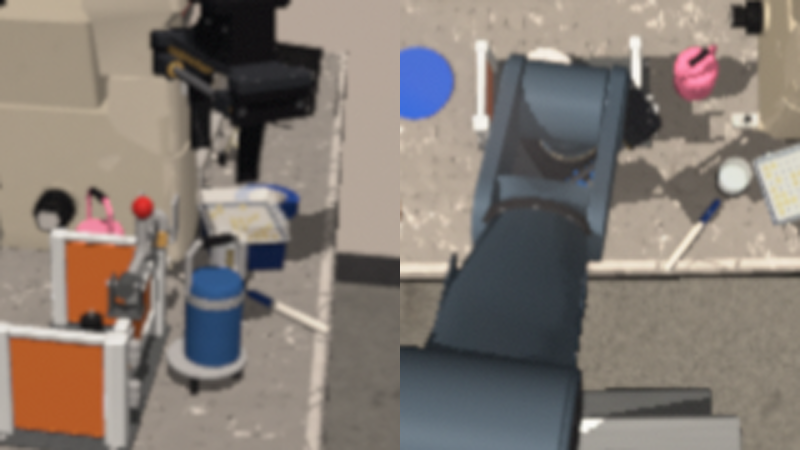

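The side view shows the two fingers at (200,120) and (250,150), straddling the sleeve at (215,243) below. The top view is covered by the arm. Now I'll descend.

>>> {"api": "servo_tool", "payload": {"targets": [{"offset":[0,0,0.01],"dr":[0,0,0]},{"offset":[0,0,0.03],"dr":[0,0,0]},{"offset":[0,0,0.05],"dr":[0,0,0]},{"offset":[0,0,0.07],"dr":[0,0,0]},{"offset":[0,0,0.085],"dr":[0,0,0]},{"offset":[0,0,0.095],"dr":[0,0,0]},{"offset":[0,0,0.1],"dr":[0,0,0]},{"offset":[0,0,0.1],"dr":[0,0,0]}]}}

```text
time_s: 2.53
position: [0.4647, 0.0478, 0.1396]
tcp_rot: [[0.828, 0.561, -0.002], [0.561, -0.828, 0.0], [-0.002, -0.002, -1.0]]
force: [-0.3, -0.1, -0.1]
opening: 1.002
grasp_force: 0.0
```

>>> {"api": "servo_tool", "payload": {"targets": [{"offset":[0,0,0],"dr":[0,0,0]},{"offset":[0,0,0],"dr":[0,0,0]},{"offset":[0,0,0],"dr":[0,0,0]},{"offset":[0,0,0],"dr":[0,0,0]},{"offset":[0,0,0],"dr":[0,0,0]},{"offset":[0,0,0],"dr":[0,0,0]},{"offset":[0,0,0],"dr":[0,0,0]},{"offset":[0,0,0],"dr":[0,0,0]},{"offset":[0,0,0],"dr":[0,0,0]},{"offset":[0,0,0],"dr":[0,0,0]},{"offset":[0,0,0],"dr":[0,0,0]},{"offset":[0,0,0],"dr":[0,0,0]}], "gripper": 1}}

```text
time_s: 3.53
position: [0.4654, 0.0476, 0.1405]
tcp_rot: [[0.829, 0.56, -0.0], [0.56, -0.829, -0.0], [-0.0, -0.0, -1.0]]
force: [0.4, -0.6, -1.0]
opening: 0.17
grasp_force: 0.0
```

>>> {"api": "servo_tool", "payload": {"targets": [{"offset":[0,0,0],"dr":[0,0,0]},{"offset":[0,0,0],"dr":[0,0,0]},{"offset":[0,0,0],"dr":[0,0,0]},{"offset":[0,0,0],"dr":[0,0,0]},{"offset":[0,0,0],"dr":[0,0,0]},{"offset":[0,0,0],"dr":[0,0,0]}]}}

```text
time_s: 4.03
position: [0.4654, 0.0476, 0.1405]
tcp_rot: [[0.829, 0.56, -0.0], [0.56, -0.829, 0.0], [-0.0, -0.0, -1.0]]
force: [0.4, -0.4, -0.5]
opening: 0.125
grasp_force: 29.8
```

>>> {"api": "servo_tool", "payload": {"targets": [{"offset":[0,0,-0.003],"dr":[0,0,0]},{"offset":[0,0,-0.008],"dr":[0,0,0]},{"offset":[0,0,-0.016],"dr":[0,0,0]},{"offset":[0,0,-0.026],"dr":[0,0,0]},{"offset":[0,0,-0.036],"dr":[0,0,0]},{"offset":[0,0,-0.046],"dr":[0,0,0]},{"offset":[0,0,-0.054],"dr":[0,0,0]},{"offset":[0,0,-0.058],"dr":[0,0,0]},{"offset":[0,0,-0.06],"dr":[0,0,0]},{"offset":[0,0,-0.06],"dr":[0,0,0]}]}}

```text
time_s: 4.87
position: [0.4655, 0.0476, 0.201]
tcp_rot: [[0.829, 0.56, 0.001], [0.56, -0.829, -0.0], [0.001, 0.001, -1.0]]
force: [0.3, -0.3, -2.9]
opening: 0.129
grasp_force: 29.8
```

```bash
python3 mv.py .436 .372 .2 -20
```

```text
[ 0.1572 -0.2853  0.0009] [ 4.000e-02 -2.000e-02 -3.595e+01]
4.8667 [0.46549929 0.04760083 0.20098879] [ 0.34441417 -0.3335423  -2.85353387] 0.12922991184161886 29.783367225900292 [ -7.9  20.  105.4  -0.   54.5  48.1]
```

>>> {"api": "servo_tool", "payload": {"targets": [{"offset":[0.002,-0.003,0],"dr":[0,0,0]},{"offset":[0.005,-0.009,0],"dr":[0,0,0]},{"offset":[0.009,-0.017,0],"dr":[0,0,0]},{"offset":[0.016,-0.028,0],"dr":[0,0,0]},{"offset":[0.024,-0.043,0],"dr":[0,0,0]},{"offset":[0.033,-0.06,0],"dr":[0,0,0]},{"offset":[0.042,-0.077,0],"dr":[0,0,0]},{"offset":[0.052,-0.094,0],"dr":[0,0,0]},{"offset":[0.063,-0.114,0],"dr":[0,0,0]},{"offset":[0.074,-0.134,0],"dr":[0,0,0]},{"offset":[0.083,-0.151,0],"dr":[0,0,0]},{"offset":[0.094,-0.171,0],"dr":[0,0,0]},{"offset":[0.105,-0.191,0],"dr":[0,0,0]},{"offset":[0.115,-0.208,0],"dr":[0,0,0]},{"offset":[0.124,-0.225,0],"dr":[0,0,0]},{"offset":[0.133,-0.242,0],"dr":[0,0,0]},{"offset":[0.141,-0.257,0],"dr":[0,0,0]},{"offset":[0.148,-0.268,0],"dr":[0,0,0]},{"offset":[0.153,-0.277,0],"dr":[0,0,0]},{"offset":[0.157,-0.285,0],"dr":[0,0,0]}]}}

```text
time_s: 6.53
position: [0.4354, 0.3727, 0.2001]
tcp_rot: [[0.828, 0.561, -0.001], [0.561, -0.828, -0.0], [-0.001, 0.0, -1.0]]
force: [0.5, 0.0, -3.7]
opening: 0.127
grasp_force: 29.8
```

```bash
python3 - <<'E'
from rig import viewer
from h import *
c=viewer.capture("side")
print(blobs(c,(5,100,100),(20,255,255),(240,315,345,400),50),blobs(c,(100,130,40),(120,255,255),(240,200,345,400),50))
cv2.imwrite("pics/a2.png",cv2.resize(c["color"][200:400,190:390],None,fx=3,fy=3,interpolation=cv2.INTER_CUBIC)[:,:,::-1])
E
python3 mv.py .436 .372 .116
```

```text
[([288.8, 359.9], [261, 340, 56, 41, 1787])] [([290.8, 287.4], [278, 276, 28, 22, 480]), ([289.3, 317.8], [275, 301, 30, 33, 824])]
[-0.0007  0.0021  0.0843] None
6.5833 [0.43543389 0.37403171 0.20029134] [ 0.23596736  2.49940712 -2.81803544] 0.12618741381559961 29.860594756901264 [29.5 27.8 90.9  0.1 61.2 85.3]
```

View pics/a2.png

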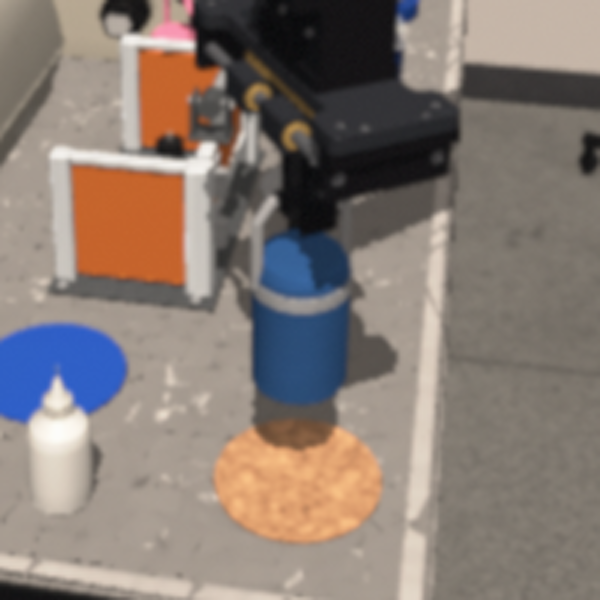

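The canister hangs upright (301,330) over the cork coaster (298,478). Now I'll lower it.

>>> {"api": "servo_tool", "payload": {"targets": [{"offset":[0,0,0.004],"dr":[0,0,0]},{"offset":[0,0,0.012],"dr":[0,0,0]},{"offset":[0,0,0.024],"dr":[0,0,0]},{"offset":[0,0,0.037],"dr":[0,0,0]},{"offset":[0,0,0.05],"dr":[0,0,0]},{"offset":[0,0,0.062],"dr":[0,0,0]},{"offset":[0,0,0.071],"dr":[0,0,0]},{"offset":[0,0,0.077],"dr":[0,0,0]},{"offset":[0,0,0.081],"dr":[0,0,0]},{"offset":[0,0,0.083],"dr":[0,0,0]},{"offset":[0,0,0.0845],"dr":[0,0,0]},{"offset":[0,0,0.0855],"dr":[0,0,0]},{"offset":[0,0,0.0855],"dr":[0,0,0]}]}}

```text
time_s: 7.67
position: [0.4362, 0.3718, 0.1154]
tcp_rot: [[0.829, 0.56, 0.001], [0.56, -0.829, 0.0], [0.001, 0.0, -1.0]]
force: [-0.5, -0.6, -3.3]
opening: 0.127
grasp_force: 29.9
```

Force still shows the load, so I'll go a little further.

>>> {"api": "servo_tool", "payload": {"targets": [{"offset":[0,0,0.001],"dr":[0,0,0]},{"offset":[0,0,0.001],"dr":[0,0,0]},{"offset":[0,0,0.0015],"dr":[0,0,0]},{"offset":[0,0,0.0015],"dr":[0,0,0]}]}}

```text
time_s: 8.0
position: [0.4365, 0.3718, 0.1145]
tcp_rot: [[0.828, 0.56, 0.001], [0.56, -0.828, 0.001], [0.002, 0.0, -1.0]]
force: [-1.2, -0.9, 4.2]
opening: 0.125
grasp_force: 29.9
```

>>> {"api": "servo_tool", "payload": {"targets": [{"offset":[0,0,0],"dr":[0,0,0]},{"offset":[0,0,0],"dr":[0,0,0]},{"offset":[0,0,0],"dr":[0,0,0]},{"offset":[0,0,0],"dr":[0,0,0]},{"offset":[0,0,0],"dr":[0,0,0]},{"offset":[0,0,0],"dr":[0,0,0]},{"offset":[0,0,0],"dr":[0,0,0]},{"offset":[0,0,0],"dr":[0,0,0]}], "gripper": -1}}

```text
time_s: 8.67
position: [0.4359, 0.3716, 0.1135]
tcp_rot: [[0.829, 0.56, -0.0], [0.56, -0.829, -0.0], [-0.0, -0.0, -1.0]]
force: [-0.1, -0.6, 0.3]
opening: 0.646
grasp_force: 0.0
```

>>> {"api": "servo_tool", "payload": {"targets": [{"offset":[0,0,-0.005],"dr":[0,0,0]},{"offset":[0,0,-0.02],"dr":[0,0,0]},{"offset":[0,0,-0.04],"dr":[0,0,0]},{"offset":[0,0,-0.065],"dr":[0,0,0]},{"offset":[0,0,-0.09],"dr":[0,0,0]},{"offset":[0,0,-0.115],"dr":[0,0,0]},{"offset":[0,0,-0.135],"dr":[0,0,0]},{"offset":[0,0,-0.145],"dr":[0,0,0]},{"offset":[0,0,-0.145],"dr":[0,0,0]}]}}

```text
time_s: 9.42
position: [0.4373, 0.3725, 0.2614]
tcp_rot: [[0.829, 0.56, 0.005], [0.56, -0.829, 0.003], [0.006, 0.0, -1.0]]
force: [0.9, 0.7, 0.6]
opening: 1.0
grasp_force: 0.0
```

```bash
python3 - <<'E'
from rig import viewer
from h import *
np.set_printoptions(precision=4,suppress=True)
d=pickle.load(open("v0.pkl","rb")); T=d["top"]
c=viewer.capture("side"); b=blobs(c,(0,170,90),(4,255,255),(190,180,350,290),4); print(b)
print("knob",tri(T,(259.6,207.6),c,b[0][0]))
print(blobs(c,(100,130,40),(120,255,255),(240,200,345,400),50))
print(proj(c,np.array([.436,.372,.094])),proj(c,np.array([.436,.372,.004])),proj(c,np.array([.436,.372,.049])))
cv2.imwrite("pics/a3.png",cv2.resize(c["color"][180:400,190:390],None,fx=2.7,fy=2.7,interpolation=cv2.INTER_CUBIC)[:,:,::-1])
E
python3 mv.py .543 .054 .26 0
```

```text
[([266.7, 202.5], [264, 199, 7, 8, 39])]
knob (array([0.5428, 0.0541, 0.1886]), np.float64(0.0006412927415833873))
[([289.3, 325.6], [277, 315, 26, 22, 477]), ([287.3, 353.9], [274, 339, 28, 30, 666])]
[291.1819 320.2617] [289.9372 357.2499] [290.5458 339.1742]
[-0.0895  0.3231 -0.0007] [  0.08  -0.12 -55.95]
9.4667 [0.43627698 0.37185838 0.25948344] [-0.45511556 -0.50691523 -0.07812167] 1.0000128607373486 0.0 [29.3 23.8 87.3  0.  68.8 85.2]
```

View pics/a3.png

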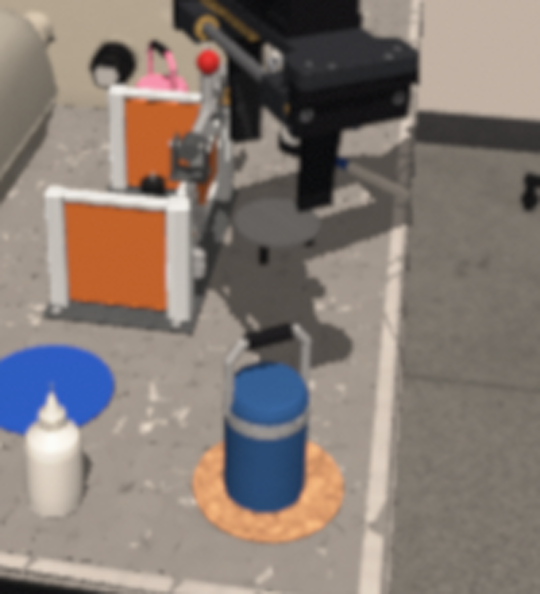

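The canister stands upright inside the cork disc (266,440 on disc 268,485). Next I'll move above the knob.

>>> {"api": "servo_tool", "payload": {"targets": [{"offset":[-0.003,0.01,0],"dr":[0,0,-2]},{"offset":[-0.008,0.03,0],"dr":[0,0,-6]},{"offset":[-0.016,0.057,0],"dr":[0,0,-12]},{"offset":[-0.024,0.086,0],"dr":[0,0,-18]},{"offset":[-0.032,0.115,0],"dr":[0,0,-24]},{"offset":[-0.04,0.144,0],"dr":[0,0,-30]},{"offset":[-0.048,0.173,0],"dr":[0,0,-36]},{"offset":[-0.056,0.202,0],"dr":[0,0,-42]},{"offset":[-0.064,0.231,0],"dr":[0,0,-47]},{"offset":[-0.072,0.26,0],"dr":[0,0,-51]},{"offset":[-0.08,0.289,0],"dr":[0,0,-54]},{"offset":[-0.086,0.31,0],"dr":[0,0,-56]},{"offset":[-0.0895,0.323,-0.001],"dr":[0,0,-56]},{"offset":[-0.0895,0.323,-0.001],"dr":[0,0,-56]},{"offset":[-0.0895,0.323,-0.001],"dr":[0,0,-56]},{"offset":[-0.0895,0.323,-0.001],"dr":[0,0,-56]}], "gripper": -0.3}}

```text
time_s: 10.8
position: [0.5416, 0.055, 0.2588]
tcp_rot: [[-0.001, 1.0, -0.002], [1.0, 0.001, 0.001], [0.001, -0.002, -1.0]]
force: [0.7, 0.3, 1.1]
opening: 0.65
grasp_force: 0.0
```

```bash
python3 mv.py .543 .054 .1705 0
```

```text
[-0.0011  0.0016  0.0883] [-0.12 -0.05  0.06]
10.8 [0.54162654 0.05504672 0.25881819] [0.71987508 0.25014216 1.10907921] 0.6504279760060064 0.0 [-6.  21.6 91.1  0.  67.4 -6.1]
```

>>> {"api": "servo_tool", "payload": {"targets": [{"offset":[0,0,0.01],"dr":[0,0,0]},{"offset":[0,0,0.03],"dr":[0,0,0]},{"offset":[0,0,0.05],"dr":[0,0,0]},{"offset":[0,0,0.068],"dr":[0,0,0]},{"offset":[0,0,0.08],"dr":[0,0,0]},{"offset":[0,0,0.087],"dr":[0,0,0]},{"offset":[0,0,0.0895],"dr":[0,0,0]},{"offset":[0,0,0.0895],"dr":[0,0,0]},{"offset":[0,0,0.0895],"dr":[0,0,0]}]}}

```text
time_s: 11.55
position: [0.543, 0.0543, 0.1705]
tcp_rot: [[-0.001, 1.0, 0.001], [1.0, 0.001, -0.0], [-0.0, 0.001, -1.0]]
force: [-0.1, 0.1, -0.2]
opening: 0.653
grasp_force: 0.0
```

```bash
python3 - <<'E'
from rig import viewer
from h import *
c=viewer.capture("side"); print(blobs(c,(0,170,90),(4,255,255),(190,180,350,290),4))
cv2.imwrite("pics/a4.png",cv2.resize(c["color"][130:280,200:340],None,fx=4,fy=4,interpolation=cv2.INTER_CUBIC)[:,:,::-1])
E
python3 mv.py .543 .054 .1705 0
```

```text
[([266.9, 202.6], [264, 199, 7, 8, 42])]
[-0.0002 -0.0002  0.0003] [0.1  0.01 0.07]
11.6 [0.54321318 0.05415137 0.17078326] [-0.95528347 -0.67284572 -0.08286018] 0.6519045517634929 0.0 [-6.  28.1 96.6  0.  55.2 -6.1]
```

View pics/a4.png

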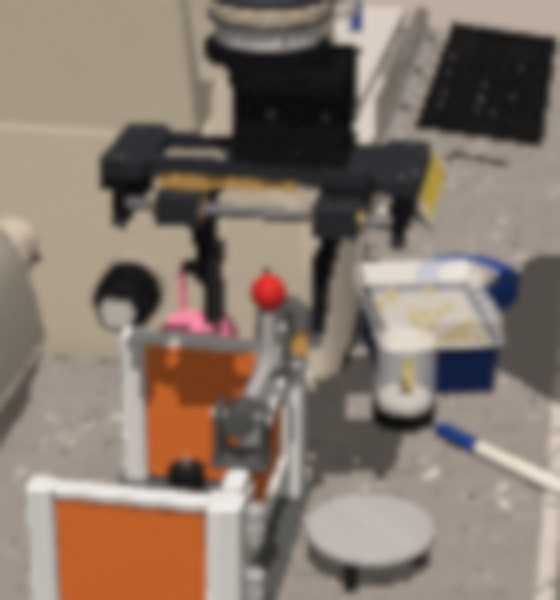

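The red ball (268,292) is centred between the fingers (207 and 325, at 290). Closing on it.

>>> {"api": "servo_tool", "payload": {"targets": [{"offset":[0,0,0],"dr":[0,0,0]},{"offset":[0,0,0],"dr":[0,0,0]},{"offset":[0,0,0],"dr":[0,0,0]},{"offset":[0,0,0],"dr":[0,0,0]},{"offset":[0,0,0],"dr":[0,0,0]},{"offset":[0,0,0],"dr":[0,0,0]},{"offset":[0,0,0],"dr":[0,0,0]},{"offset":[0,0,0],"dr":[0,0,0]},{"offset":[0,0,0],"dr":[0,0,0]},{"offset":[0,0,0],"dr":[0,0,0]},{"offset":[0,0,0],"dr":[0,0,0]},{"offset":[0,0,0],"dr":[0,0,0]}], "gripper": 1}}

```text
time_s: 12.6
position: [0.5424, 0.0538, 0.17]
tcp_rot: [[-0.001, 1.0, -0.0], [1.0, 0.001, -0.0], [-0.0, -0.0, -1.0]]
force: [-1.9, 0.2, 0.7]
opening: 0.245
grasp_force: 30.0
```

>>> {"api": "servo_tool", "payload": {"targets": [{"offset":[0.001,0,-0.002],"dr":[0,0,0]},{"offset":[0.002,0,-0.004],"dr":[0,0,0]},{"offset":[0.003,0,-0.006],"dr":[0,0,0]},{"offset":[0.004,0,-0.008],"dr":[0,0,0]},{"offset":[0.0045,0,-0.009],"dr":[0,0,0]},{"offset":[0.0045,0,-0.009],"dr":[0,0,0]},{"offset":[0.0045,0,-0.009],"dr":[0,0,0]}]}}

```text
time_s: 13.18
position: [0.5423, 0.0588, 0.1789]
tcp_rot: [[-0.001, 1.0, -0.001], [1.0, 0.001, 0.001], [0.001, -0.001, -1.0]]
force: [-0.9, 0.1, -3.7]
opening: 0.245
grasp_force: 30.0
```

>>> {"api": "servo_tool", "payload": {"targets": [{"offset":[0.002,0,0],"dr":[0,0,0]},{"offset":[0.005,0,0],"dr":[0,0,0]},{"offset":[0.009,0,0.0005],"dr":[0,0,0]},{"offset":[0.013,0,0.0005],"dr":[0,0,0]},{"offset":[0.017,0,0.001],"dr":[0,0,0]},{"offset":[0.021,0,0.001],"dr":[0,0,0]},{"offset":[0.025,0,0.0015],"dr":[0,0,0]},{"offset":[0.029,0,0.0015],"dr":[0,0,0]},{"offset":[0.032,0,0.002],"dr":[0,0,0]},{"offset":[0.034,0,0.002],"dr":[0,0,0]},{"offset":[0.035,0,0.002],"dr":[0,0,0]},{"offset":[0.035,0,0.002],"dr":[0,0,0]},{"offset":[0.035,0,0.002],"dr":[0,0,0]}]}}

```text
time_s: 14.27
position: [0.5423, 0.0937, 0.1768]
tcp_rot: [[-0.001, 1.0, -0.001], [1.0, 0.001, 0.001], [0.001, -0.001, -1.0]]
force: [-1.6, -0.1, -4.0]
opening: 0.25
grasp_force: 30.0
```

```bash
python3 - <<'E'
from rig import viewer
from h import *
c=viewer.capture("side"); print(blobs(c,(0,170,90),(4,255,255),(190,180,350,290),1))
T=viewer.capture("top"); print(blobs(T,(0,170,90),(4,255,255),(190,180,350,290),1))
for X in((.5424,.0938,.196),(.5424,.0538,.19)): print(proj(c,np.array(X)))
cv2.imwrite("pics/a5.png",cv2.resize(c["color"][150:280,200:340],None,fx=4.2,fy=4.2,interpolation=cv2.INTER_CUBIC)[:,:,::-1])
E
python3 mv.py .543 .054 .1705 0
```

```text
[([263.3, 206.5], [259, 203, 9, 8, 61])]
[]
[264.01718993 206.28794623]
[267.137161   202.00697481]
[-0.0396  0.0007  0.0062] [-0.05 -0.03  0.03]
14.3667 [0.54223884 0.09359885 0.17676567] [-1.93578346  0.0226273  -4.41234157] 0.2478785357093289 30.00733260065317 [-1.9 27.9 95.6  0.  56.5 -1.9]
```

View pics/a5.png

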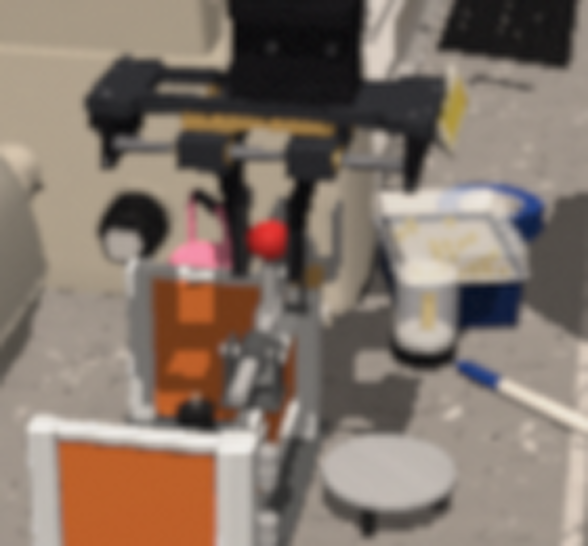

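The ball (268,240) is still between the pads and has followed the 40 mm travel. I'll nudge 2 mm further to make the draw certain, then swing.

>>> {"api": "servo_tool", "payload": {"targets": [{"offset":[0.001,0,0],"dr":[0,0,0]},{"offset":[0.002,0,0],"dr":[0,0,0]},{"offset":[0.002,0,0],"dr":[0,0,0]},{"offset":[0.002,0,0],"dr":[0,0,0]}]}}

```text
time_s: 14.7
position: [0.5425, 0.0949, 0.1773]
tcp_rot: [[-0.001, 1.0, -0.0], [1.0, 0.001, -0.001], [-0.001, -0.0, -1.0]]
force: [-3.1, -2.5, 0.3]
opening: 0.243
grasp_force: 30.0
```

>>> {"api": "servo_tool", "payload": {"targets": [{"offset":[0,-0.0015,0],"dr":[0,0,1]},{"offset":[0,-0.004,0],"dr":[0,0,3]},{"offset":[0.0003,-0.0066,0],"dr":[0,0,5]},{"offset":[0.0007,-0.01,0],"dr":[0,0,7.5]},{"offset":[0.0012,-0.0132,0],"dr":[0,0,10]},{"offset":[0.0018,-0.0164,0],"dr":[0,0,12.5]},{"offset":[0.0026,-0.0196,0],"dr":[0,0,15]},{"offset":[0.0026,-0.0196,0],"dr":[0,0,15]}]}}

```text
time_s: 15.37
position: [0.5239, 0.0976, 0.1777]
tcp_rot: [[0.259, 0.966, 0.003], [0.966, -0.259, -0.001], [0.0, 0.003, -1.0]]
force: [-0.3, -3.6, 0.3]
opening: 0.246
grasp_force: 30.0
```

>>> {"api": "servo_tool", "payload": {"targets": [{"offset":[0,-0.0015,0],"dr":[0,0,1]},{"offset":[0,-0.004,0],"dr":[0,0,3]},{"offset":[0.0003,-0.0066,0],"dr":[0,0,5]},{"offset":[0.0007,-0.01,0],"dr":[0,0,7.5]},{"offset":[0.0012,-0.0132,0],"dr":[0,0,10]},{"offset":[0.0018,-0.0164,0],"dr":[0,0,12.5]},{"offset":[0.0024,-0.019,0],"dr":[0,0,14.5]},{"offset":[0.0026,-0.0205,0],"dr":[0,0,15.5]},{"offset":[0.0026,-0.0205,0],"dr":[0,0,15.5]},{"offset":[0.0026,-0.0205,0],"dr":[0,0,15.5]},{"offset":[0.0026,-0.0205,0],"dr":[0,0,15.5]},{"offset":[0.0026,-0.0205,0],"dr":[0,0,15.5]}]}}

```text
time_s: 16.37
position: [0.5043, 0.1051, 0.1777]
tcp_rot: [[0.506, 0.862, 0.001], [0.862, -0.506, -0.001], [-0.001, 0.002, -1.0]]
force: [-2.6, -4.0, 2.5]
opening: 0.244
grasp_force: 30.0
```

```bash
python3 - <<'E'
from rig import viewer
from h import *
np.set_printoptions(precision=4,suppress=True)
c=viewer.capture("side"); b=blobs(c,(0,170,90),(4,255,255),(190,180,350,290),1); print(b)
if b: print(onz(c,b[0][0],.196))
print(blobs(c,(100,130,40),(120,255,255),(240,300,345,400),50))
T=viewer.capture("top")
a=cv2.resize(c["color"][170:390,190:350],None,fx=2.7,fy=2.7,interpolation=cv2.INTER_CUBIC)
q=cv2.resize(T["color"][165:275,230:310],None,fx=4,fy=5.4,interpolation=cv2.INTER_CUBIC)
cv2.imwrite("pics/a6.png",np.hstack([a,q])[:,:,::-1])
E
python3 mv.py .543 .054 .1705 0
```

```text
[([276.3, 209.5], [273, 206, 7, 8, 40])]
[0.5107 0.1062 0.196 ]
[([289.2, 325.8], [276, 315, 27, 22, 471]), ([287.3, 354.0], [274, 339, 28, 30, 664])]
[-0.0244  0.0592  0.0072] [  0.08   0.06 -30.43]
16.4667 [0.50431402 0.10504846 0.17762027] [-2.67781906 -4.2285678   2.90547284] 0.24891669001094802 29.98817067593336 [-6.000e-01  2.540e+01  1.005e+02 -1.000e-01  5.400e+01  2.990e+01]
```

View pics/a6.png

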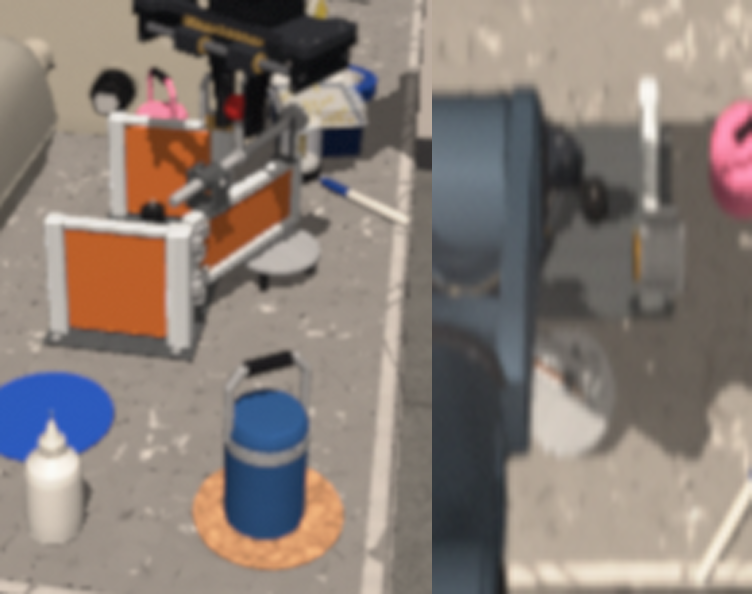

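The gate is visibly open by about 30° (0.5 rad from the TCP and hinge positions). The knob is held at (235,105) and the canister is upright on the cork. I'll let it settle, then hand in.

>>> {"api": "servo_tool", "payload": {"targets": [{"offset":[0,0,0],"dr":[0,0,0]},{"offset":[0,0,0],"dr":[0,0,0]},{"offset":[0,0,0],"dr":[0,0,0]},{"offset":[0,0,0],"dr":[0,0,0]},{"offset":[0,0,0],"dr":[0,0,0]},{"offset":[0,0,0],"dr":[0,0,0]}]}}

```text
time_s: 16.97
position: [0.5043, 0.105, 0.1776]
tcp_rot: [[0.507, 0.862, 0.001], [0.862, -0.507, -0.001], [-0.001, 0.002, -1.0]]
force: [-2.2, -5.0, 3.0]
opening: 0.251
grasp_force: 30.0
```

```bash
python3 -c "
from rig import ticket; print(ticket.hand_in())"
```

```text
the job is handed in; nothing more can be done
None
```

I handed the job in at about 17 s of the 54 s allowed: the canister is upright on the cork coaster, the bolt is drawn about 35 mm or more (estimated from the knob's travel), and the gate is held still at about 0.5 rad by a 30 N grip on the knob. The hand-in gave no verdict.

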